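# Refit the play cooker's control knob and hold it pressed

### The job

The wooden play cooker on the shop counter needs its loose control put back: lay the yellow dial ring flat on the raised round seat around the bare steel shaft and let go of it, then turn the loose red knob so that its keyed hole matches the flat of the D-shaped shaft and push it fully home on the shaft. Press the knob well down against the shaft's spring, through most of its travel, and finish like that: the program ends while the gripper is still holding the knob pressed down. Leave the other toys where they are.

Things in the scene. Friction and masses are not known exactly. Their poses are not given: they have to be found in the camera images.
- ring: the loose yellow dial ring with black tick marks, lying flat on the counter: outside diameter 54 mm (grip it across the outside), hole 36 mm, 16 mm thick, 60 g. Origin: centre of its underside, z up.
- knob: the loose red knob with a white pointer line on top, standing on the counter: 46 mm long (x), 30 mm wide (y: grip here, the sides are flat for 30 mm along the middle), 34 mm tall, 50 g. Origin: centre of its underside, z up; x points along the white line, from the middle to the marked end.
- knob_hole (a point): centre of the inner end of the D-shaped blind hole in the knob's underside, on its axis, 24 mm above the underside. The hole is 18.5 mm in round diameter; its flat lies on the pointer (+x) side, 5.25 mm from the axis. Axes as the knob's.
- cooker: the play cooker, fixed to the counter: light wood with a flat mint top 60 mm above the counter, 220 mm (x) by 280 mm (y), two black burners at its far side. Origin: centre of its underside. Near its robot side is the bare shaft, and 125 mm to the left (+y) of it another control, already fitted (yellow ring, blue knob).
- ring_seat (a point): centre of the top face of the round brown wooden seat for the ring, 46 mm diameter, 15 mm above the cooker's top (75 mm above the counter). The shaft stands in its middle, rising out of a black collar 31 mm in diameter and 5 mm high that goes inside the ring's hole.
- shaft_tip (a point): centre of the top end of the steel D-shaft, 51 mm above the seat when released (126 mm above the counter); x points out of its flat, as does the white mark on the black collar. 16 mm round diameter, flat 4 mm from the axis, top 4 mm tapered in by 2 to 3 mm. It turns stiffly (0.25 N m). The knob is home when its underside is 24 mm below this point (then 11 mm above the ring).
- shaft (a joint): how far the D-shaft is pressed down, in m: 0 released, 0.008 fully down at its stop. A spring pushes it back up with 4 N at the start of the travel and 10 N at the end. The knob is pressed down when this is at least 0.005.
- pan: bystander, leave alone: small aluminium toy saucepan standing on the cooker's rear left burner, 72 mm wide plus two side handles, 40 mm tall; origin: centre of its underside
- jar: bystander, leave alone: green glass jar with red lid, 68 mm wide, 90 mm tall; origin: centre of its underside
- skittle: bystander, leave alone: mint turned skittle, 44 mm wide, 100 mm tall; origin: centre of its underside
- car: bystander, leave alone: red and white toy car, 85 x 52 x 50 mm; origin: centre of its underside
- tower: bystander, leave alone: stacking tower of blue, green, yellow and orange discs with a red ball, 68 mm wide, 88 mm tall; origin: centre of its underside
- giftbox: bystander, leave alone: pink box, 70 x 90 x 60 mm; origin: centre of its underside
- tin: bystander, leave alone: orange tin, 68 mm wide, 100 mm tall; origin: centre of its underside
There are look-alikes about, which are no part of the job. Several things look just like the ring: the one meant starts nearest to the robot's base.

How it is judged:
By the outcome, as a careful person would: the job done as asked, in the order asked, and still so for the second after the job is handed in, while the arm keeps its last pose, push and grip.
It also fails if it takes over 64 s, if anything falls off the work surface, if the arm or the gripper's body presses on something with over 40 N, if the wrist force passes 120 N, or if a joint passes its speed limit or range.

### The arm

A 7-joint arm with a two-finger parallel gripper is mounted at the origin on the work surface. World frame = base frame: x ahead of the robot, y to its left, z up, the work surface at z = 0. Lengths are in mm, angles in rad, forces in N, time in s.
With the tool pointing down it reaches from about 400 to 875 mm from the base axis. Payload 4.4 kg.
Tool frame: the origin (TCP) lies midway between the tips of the shut fingers; the grasp point (between the pads) lies 19 mm behind it; z points along the fingers, y is the direction in which the jaws open and shut (so a half turn about z gives the same grasp; the last joint's range is limited). The gripper opens to 85 mm and grips with 20 to 120 N. Pads are 22 mm wide; open, the fingers measure 114 mm over their backs; the gripper's body (76 mm by 85 mm) begins 54 mm behind the grasp point. The pads swing forward as they close: fully open they stand 13 mm farther back than shut.
Start: joints at [-1.181, 0.628, 0.038, 1.517, -0.027, 0.996, -0.02], TCP at [286.097, 583.666, 231.313] pointing down, gripper open.
Joint ranges: [-3.06, 3.06], [-0.37, 2.12], [-1.25, 1.32], [0.18, 2.47], [-1.1, 4.24], [0.23, 1.98], [-2.94, 2.94]. Speed limits (rad/s): [2.57, 2.57, 3.14, 3.14, 3.14, 3.14, 3.14].

### API

Orientations are given as a unit quaternion [x, y, z, w].
In Python, from bench import manip gives the robot as it stands.
- The arm moves only by the tool send_rows, never from a script. Its argument "commands" is a list of rows, each a list of 7 numbers: the turn, a rotation vector about the tool's x, y, z in rad, then the shift along the tool's x, y, z in mm, then the finger opening in mm, from 0 to 85.4. A call has 1 to 8 rows; each row is the pose to reach, as a shift and turn from the pose measured when the call began, along the tool's axes at that moment; what a row does not reach only later rows make up. A row lasts 1/8 s, in which the tool goes at most 62.5 mm and 10.7 degrees, less where a joint would pass 70% of its speed; a pose out of reach is approached as far as the arm can. A call with a gripper value outside its range is refused whole. The fingers move at their own pace and stop on an object; the grip force is fixed at half the most. Time passes only in rows, so rows that repeat a pose let the fingers close. It gives the time, the measured TCP pose, the force and the opening at its end, in the units of the state.
- manip.get_state(): the state, without advancing time (a new reading comes with each control period).
- manip.get_image(name): name is "side" or "top"; returns the picture (400x640x3 uint8, red, green, blue); there is no depth.
- manip.get_calibration(name): a dict with "mtx" (3x3 intrinsics, pixels), "R" (3x3) and "t" (3): a world point X has camera coordinates R X + t. Camera axes: x right, y down, z forward; pixel columns grow to the right and rows downward; lengths in mm; the calibration is good to about 2 mm. A picture is of the moment at which its call begins. get_calibration takes no time and is no camera call.
- manip.hand_in(): hands the job in, once; it reports no verdict.
The state is a dict: "time": time; "joint_pos": joint angles; "qvel": joint speeds; "effort": joint torques, N m; "eef_pos": TCP position; "tool_rot": TCP orientation; "ft_force": force on the tool from outside, world axes, zero at the start; "ft_torque": the same for the moment, N m; "width": opening from 0.0 (shut) to 1.0 (fully open).
Only numpy, scipy, OpenCV 4.12 (cv2) and the standard library are available. Lean on these libraries where they do the work, as an engineer would, in place of code of your own. Each camera call takes 0.05 s, during which the arm holds its last target. There are 200 camera calls.

## Working session

There is one attempt and no reset: what is moved stays moved. The work goes in short steps, Python scripts to look and compute and a tool call to move; the robot and the scene stay as the last step left them, time stands still between calls to the robot, and variables do not carry over. Pictures are saved under pics/ and viewed, about 8 in all and at most 12, crops included, and the job is handed in when it is done.

Besides the shell and the picture viewer there is one more tool, called after "Emit:" in YAML: its name, and indented under it one key for each argument. send_rows: Moves the arm, as the interface text tells. Its arguments: {"type":"object","properties":{"commands":{"type":"array","items":{"type":"array","items":{"type":"number"}}}},"required":["commands"]}

```bash
mkdir -p pics; cat > h.py <<'E'
from bench import manip
import numpy as np, cv2
def snap(n,f):
    im=manip.get_image(n); cv2.imwrite('pics/'+f,im[:,:,::-1]); return im
def ray(n,u,v,z):
    c=manip.get_calibration(n);K,R,t=map(np.array,(c['mtx'],c['R'],c['t']))
    t=t.ravel();d=R.T@np.linalg.inv(K)@[u,v,1];o=-R.T@t
    return (o+d*(z-o[2])/d[2]).round(1)
def proj(n,X):
    c=manip.get_calibration(n);K,R,t=map(np.array,(c['mtx'],c['R'],c['t']))
    p=K@(R@np.array(X,float)+t.ravel());return (p[:2]/p[2]).round(1)
E
python3 - <<'E'
from h import *
snap('top','top0.png');snap('side','side0.png')
for n in('top','side'):
    c=manip.get_calibration(n);print(n,c['mtx'],-np.array(c['R']).T@np.array(c['t']).ravel())
print(manip.get_state())
E
```

```text
top [[477.56782851   0.         320.30885915]
 [  0.         477.56782851 197.19544885]
 [  0.           0.           1.        ]] [ 314.57303885  -29.42250887 1597.95747947]
side [[449.40032222   0.         325.16653079]
 [  0.         449.40032222 207.11393016]
 [  0.           0.           1.        ]] [  120.227001   -1035.3670752    700.23409099]
{'time': 0.1, 'joint_pos': array([-1.18079855,  0.62923513,  0.03840503,  1.51825161, -0.02702083,
        0.99630691, -0.01997775]), 'qvel': array([-1.03998460e-04, -4.14525113e-03,  4.79599184e-05, -4.08237581e-03,
        1.09005335e-03, -2.24316858e-03, -4.51722882e-04]), 'effort': array([ 2.28609686e-03, -5.64539516e+01,  1.23017907e+00, -1.93974924e+01,
        1.12262549e-02,  5.41305053e-03,  6.59407121e-06]), 'eef_pos': array([285.81873541, 583.1722256 , 230.49754776]), 'tool_rot': array([ 2.25910007e-01,  9.74147811e-01, -8.17842623e-04, -2.02597080e-04]), 'ft_force': array([ 0.13929732, -0.62063617, -0.68340987]), 'ft_torque': array([-0.01440291, -0.00880065, -0.06142391]), 'width': 1.0021550361196383}
```

View pics/top0.png

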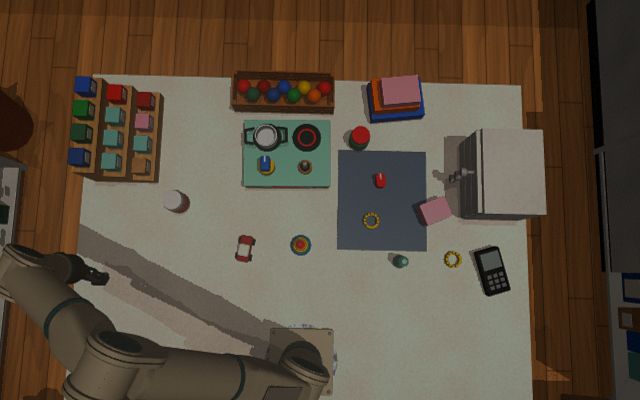

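View pics/side0.png

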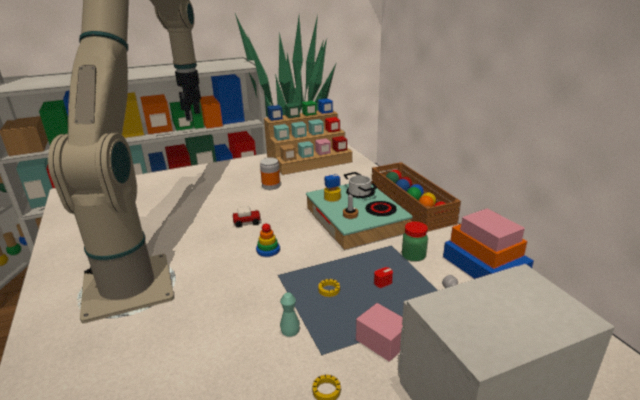

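The top view shows the ring candidates at px (372,221) on the mat, (453,259), and the fitted one at (266,165); the tower's yellow disc is at (300,245). For the knob, red things are at (380,180), the jar lid at (360,137), the car at (245,248) and balls in the crate. The bare shaft is at about (305,167). Next I measure base distances and make a close crop.

```bash
cat >> h.py <<'E'
def blobs(im,lo,hi,box,amin=8):
    h=cv2.cvtColor(im,cv2.COLOR_RGB2HSV);m=cv2.inRange(h,np.array(lo),np.array(hi))
    x0,y0,x1,y1=box;k=np.zeros_like(m);k[y0:y1,x0:x1]=m[y0:y1,x0:x1]
    out=[]
    for c in cv2.findContours(k,cv2.RETR_EXTERNAL,cv2.CHAIN_APPROX_NONE)[0]:
        if len(c)>=amin: 
            (cx,cy),r=cv2.minEnclosingCircle(c); out.append((round(cx,1),round(cy,1),round(r,1),cv2.boundingRect(c),cv2.minAreaRect(c)))
    return out
def crop(im,x0,y0,x1,y1,s): return cv2.resize(im[y0:y1,x0:x1],None,fx=s,fy=s,interpolation=cv2.INTER_CUBIC)
E
python3 - <<'E'
from h import *
t=cv2.imread('pics/top0.png')[:,:,::-1].copy();s=cv2.imread('pics/side0.png')[:,:,::-1].copy()
print('yellow top')
for b in blobs(t,(18,120,90),(35,255,255),(225,120,480,290)):
    p=ray('top',b[0],b[1],12);print(b[:4],p,np.hypot(*p[:2]).round())
print('red top')
for b in blobs(t,(0,150,90),(6,255,255),(340,165,430,250),4):print(b,ray('top',b[0],b[1],34))
print('side')
for b in blobs(s,(18,120,90),(35,255,255),(230,150,480,400)): print(b[:4],ray('side',b[0],b[1],12))
for b in blobs(s,(0,150,60),(6,255,255),(360,255,410,300),4):print(b[:4],ray('side',b[0],b[1],20))
A=np.hstack([crop(t,285,145,335,190,8),crop(t,350,165,400,240,6)[:360]])
B=np.hstack([crop(s,325,180,375,225,8),crop(s,365,255,415,300,8)])
w=min(A.shape[1],B.shape[1]);A=np.hstack([crop(t,285,145,325,185,7),crop(t,360,160,400,200,7)])
B=np.hstack([crop(s,330,182,370,222,7),crop(s,364,258,404,298,7)])
cv2.imwrite('pics/c0.png',np.vstack([A,B])[:,:,::-1])
E
```

```text
yellow top
(450.0, 262.5, 6.0, (446, 258, 9, 10)) [ 321.7 -486.6   12. ] 583.0
(455.0, 259.0, 7.3, (453, 252, 9, 15)) [ 333.5 -503.4   12. ] 604.0
(449.0, 254.0, 2.8, (447, 252, 5, 5)) [ 349.5 -483.7   12. ] 597.0
(300.2, 244.4, 7.2, (294, 239, 14, 13)) [370.7   9.9  12. ] 371.0
(371.0, 220.3, 8.0, (364, 213, 16, 16)) [ 455.8 -224.    12. ] 508.0
(266.3, 165.7, 8.2, (261, 159, 14, 15)) [632.6 131.2  12. ] 646.0
red top
(380.5, 179.8, 6.7, (376, 174, 10, 13), ((380.5, 180.0), (12.0, 9.0), 90.0)) [ 589.7 -252.1   34. ]
side
(326.0, 388.0, 14.4, (312, 375, 29, 25)) [ 335.3 -495.7   12. ]
(328.7, 286.7, 11.0, (318, 279, 22, 18)) [ 458.9 -220.8   12. ]
(266.8, 238.5, 8.2, (259, 235, 17, 10)) [383.4  59.   12. ]
(427.7, 199.0, 7.9, (420, 192, 16, 12)) [947.8  75.4  12. ]
(332.0, 193.2, 9.1, (324, 187, 17, 14)) [674.6 252.   12. ]
(383.1, 277.1, 10.8, (374, 267, 19, 21)) [ 593.5 -250.8   20. ]
```

View pics/c0.png

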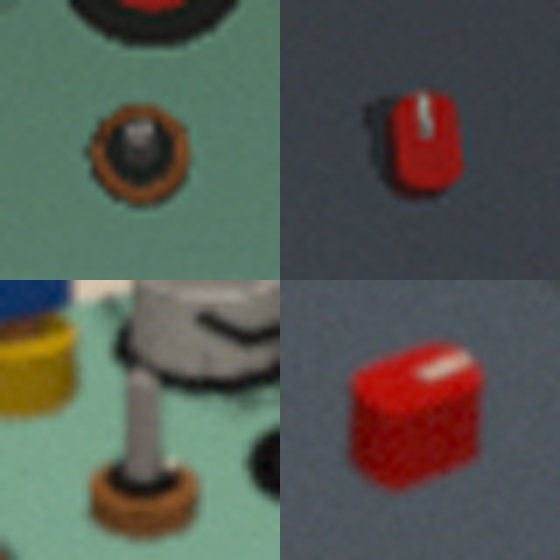

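Top left: bare shaft in the seat, centre about px (305,167). Top right: knob at (380.5,180), its pointer going up (+x) in the image. Bottom left (side view): the collar's white mark is at about (354.6,208). The ring on the mat, 508 mm from the base, is nearest; the others are at 590 and 646. Now I measure centres and angles more precisely.

```bash
cat > m.py <<'E'
from h import *
def wc(im,lo,hi,box):
    h=cv2.cvtColor(im,cv2.COLOR_RGB2HSV);m=cv2.inRange(h,np.array(lo),np.array(hi));x0,y0,x1,y1=box
    return [(x+x0,y+y0) for y,x in np.argwhere(m[y0:y1,x0:x1]>0)]
E
python3 - <<'E'
from m import *
t=cv2.imread('pics/top0.png')[:,:,::-1].copy();s=cv2.imread('pics/side0.png')[:,:,::-1].copy()
br=dict(lo=(3,80,40),hi=(18,255,255))
for n,im,b in(('top',t,(290,150,322,185)),('side',s,(338,195,366,222))):
    P=np.array(wc(im,br['lo'],br['hi'],b));(c,ax,a)=cv2.fitEllipse(cv2.convexHull(P.astype(np.float32)));
    print('seat',n,len(P),P.min(0),P.max(0),c,ax,ray(n,*c,75),ray(n,*((P.min(0)+P.max(0))/2),75))
print('ring proj check')
for n,b in(('top',(355,205,388,238)),('side',(312,270,348,305))):
    im=t if n=='top' else s
    P=np.array(wc(im,(18,90,70),(35,255,255),b));h=cv2.convexHull(P.astype(np.float32));c,ax,a=cv2.fitEllipse(h);print(n,c,ax,ray(n,*c,12))
def up(im,x0,y0,x1,y1,f=8): return im[y0:y1,x0:x1]
g=s.astype(int).min(2)
print('side minRGB near mark');print(g[203:212,344:362])
print('knob white side');print(g[266:276,376:396])
print('knob white top');print(t.astype(int).min(2)[170:184,376:388])
print('shaft top');print(t.astype(int).min(2)[158:178,297:315])
P=np.array(wc(t,(0,150,80),(8,255,255),(370,168,392,192)));print('knob red top',len(P),P.mean(0),ray('top',*P.mean(0),34),cv2.fitEllipse(cv2.convexHull(P.astype(np.float32))))
E
```

```text
seat top 91 [298 160] [311 173] (304.6749572753906, 166.54409790039062) (13.244074821472168, 13.849199295043945) [6.202e+02 5.000e-01 7.500e+01] [620.4   1.   75. ]
seat side 98 [343 209] [357 218] (349.9623107910156, 212.28768920898438) (11.514437675476074, 14.875285148620605) [620.7  -3.1  75. ] [617.6  -9.7  75. ]
ring proj check
top (370.9674377441406, 220.31224060058594) (15.645547866821289, 16.066736221313477) [ 455.7 -223.9   12. ]
side (328.70172119140625, 287.4731750488281) (18.470365524291992, 23.190820693969727) [ 457.7 -223.6   12. ]
side minRGB near mark
[[122 114 117 116  95  92  97 100 107 112 117 118 120 121 119 121 121 121]
 [120 115 121 110  92  92  94  97 106 111 118 119 122 118 119 120 116 115]
 [122 123 118 110  91  89  94  96 104 109 120 119 121 118 120 119 120 119]
 [121 119 112 104  88  88  95  96  96 105 123 123 121 119 120 122 122 119]
 [121 118  95  85  83  93  95  95  93 112 142 133 123 120 123 119 119 119]
 [106  76  65  56  83  91  92  91  86 101 125 105 107 125 122 121 121 121]
 [ 66  37  27  44  72  85  91  86  69  59  65  51  62  94 121 122 121 123]
 
[... 2726 characters left out ...]
  87]
 [ 88  81  56  29  30  35  31  31  34  32  35  35  28  43  73  86  89  88]
 [ 88  85  82  54  30  31  34  34  36  34  32  28  44  72  87  86  87  87]
 [ 87  86  87  83  56  56  42  31  31  37  38  52  72  89  87  87  87  85]
 [ 86  86  86  88  87  84  69  61  61  68  69  80  90  87  88  87  88  87]
 [ 88  87  85  89  89  86  87  90  87  88  89  90  86  87  86  87  88  87]
 [ 88  87  86  86  86  89  88  89  87  87  86  85  86  88  85  87  87  87]
 [ 87  87  85  89  87  88  85  88  86  86  85  88  88  88  87  86  89  85]]
knob red top 99 [380.51515152 180.3030303 ] [ 588.  -252.2   34. ] ((380.5030822753906, 179.40676879882812), (9.56623649597168, 16.296724319458008), 176.93630981445312)
```

```bash
cat > a.py <<'E'
from m import *
t=cv2.imread('pics/top0.png')[:,:,::-1].copy();s=cv2.imread('pics/side0.png')[:,:,::-1].copy()
def wdir(n,im,box,bg,z):
    g=im.astype(float).min(2);x0,y0,x1,y1=box;w=np.clip(g[y0:y1,x0:x1]-bg,0,None)
    ys,xs=np.mgrid[y0:y1,x0:x1];Q=np.array([ray(n,u,v,z)[:2] for u,v in zip(xs.ravel(),ys.ravel())]);w=w.ravel()
    c=(Q*w[:,None]).sum(0)/w.sum();D=Q-c;C=(D*w[:,None]).T@D/w.sum();e,V=np.linalg.eigh(C);v=V[:,1]*np.sign(V[0,1])
    return c,np.degrees(np.arctan2(v[1],v[0])),np.sqrt(e)
print('knob line top',wdir('top',t,(379,174,382,180),20,34))
print('knob line side',wdir('side',s,(381,269,391,273),25,34))
print('mark',[ray('side',u,v,80) for u,v in((354.2,207.2),(354,207),(354.5,207.5),(354.2,207.2))])
print('proj seat',proj('side',[620.3,.5,75]),proj('side',[620.3,.5,80]),proj('side',[620.3,.5,126]),proj('side',[635.3,.5,80]),proj('side',[634,-5,80]),proj('side',[634,5,80]),proj('side',[632,-9,80]))
print('tip top',ray('top',304.5,163.2,126),'tip side',ray('side',349.8,183.,126))
g=s.astype(int).min(2);print(g[178:192,342:358])
h=cv2.cvtColor(s,cv2.COLOR_RGB2HSV)[:,:,1];print('sat');print(h[178:210:3,342:358])
print('knob centre proj side',proj('side',[589,-252,0]),proj('side',[589,-252,34]))
# knob left/right edges top
P=np.array(wc(s,(0,150,60),(8,255,255),(365,258,404,298)));print(P.min(0),P.max(0))
E
python3 a.py
```

```text
knob line top (array([ 601.97600827, -250.99451913]), np.float64(6.15520628106333), array([2.12722595, 5.44055609]))
knob line side (array([ 606.12984108, -245.3826957 ]), np.float64(6.204917278935419), array([2.89028355, 5.47745047]))
mark [array([641.5,  11.6,  80. ]), array([641.5,  13. ,  80. ]), array([641.5,   9.5,  80. ]), array([641.5,  11.6,  80. ])]
proj seat [349.3 211.8] [349.3 210.3] [349.4 196.1] [354.  209.2] [354.4 210.1] [352.9 208.7] [354.4 210.9]
tip top [6.207e+02 3.000e-01 1.260e+02] tip side [659.7  80.1 126. ]
[[171 167 151 113  74  77 129 151 130 108 103 106 110 111 109 114]
 [170 169 167 155 126 123 141 142 111 100 102 107 109 112 113 113]
 [173 172 171 172 166 165 159 137 112 101 101 106 109 112 114 114]
 [167 169 172 172 174 166 154 124 123 112 108 110 107 113 112 113]
 [170 171 171 172 167 168 147 108 114 123 121 118 116 117 113 114]
 [171 168 164 153 156 157 138  97  99 109 119 122 119 121 129 129]
 [162 161 139 115 124 128 115  93  96 104 104 103 112 122 135 135]
 [147 131 105  85  87 101 106  94  97 101 106 105 108 111 116 116]
 [121 110 103  86  81  88
[... 313 characters left out ...]
18 121 120 104  58  26  51  80  95 101 108 108 108 110 111 111]]
sat
[[49 48 50 49 41 48 41 37 29 24 23 26 25 27 29 24]
 [51 49 47 47 47 48 45 28 26 25 24 25 33 24 25 28]
 [36 31 33 28 28 37 41 20 28 26 22 27 25 28 24 27]
 [63 66 67 70 70 62 30 28 26 34 28 29 25 21 23 28]
 [65 65 66 63 64 47 21 26 26 26 26 27 28 28 26 24]
 [65 66 68 65 68 55 34 25 21 27 32 26 28 26 22 29]
 [67 63 65 63 65 53 21 25 30 30 23 20 26 40 26 36]
 [66 65 65 65 67 58 26 27 25 24 22 58 67 64 64 64]
 [64 68 65 65 63 53 26 25 31 21 24 55 67 66 66 65]
 [64 64 65 66 68 57 21 33 31 24 24 59 66 67 67 70]
 [64 48 53 67 37 25 32 28 34 30 27 40 45 54 51 44]]
knob centre proj side [381.4 284.3] [382.  273.2]
[374 267] [392 287]
```

Ring at (457,−224), 508 mm from the base and chosen as nearest. Knob at (589,−252), pointer at about +6°. Seat and shaft at (620.4,0.5), and the collar mark shows the flat at about +3°, roughly. Next: the move calculator.

```bash
cat > go.py <<'E'
import sys
from h import *
from scipy.spatial.transform import Rotation as Ro
def goal(x,y,z,phi):
    s=manip.get_state();R0=Ro.from_quat(s['tool_rot']);p=np.deg2rad(phi)
    yv=np.array([np.cos(p),np.sin(p),0]);zv=np.array([0,0,-1.]);R1=Ro.from_matrix(np.c_[np.cross(yv,zv),yv,zv])
    return (R0.inv()*R1).as_rotvec().round(3).tolist()+R0.inv().apply(np.array([x,y,z])-s['eef_pos']).round(1).tolist()
def st():
    s=manip.get_state();m=Ro.from_quat(s['tool_rot']).as_matrix()
    print('t',round(s['time'],2),'pos',s['eef_pos'].round(1),'phi',np.degrees(np.arctan2(m[1,1],m[0,1])).round(1),'tilt',m[:2,2].round(3),'F',s['ft_force'].round(1),'w',round(s['width']*85.4,1),'j7',round(s['joint_pos'][6],2))
if __name__=='__main__':
    st()
    for a in sys.argv[1:]: print(a,goal(*map(float,a.split(','))))
E
python3 go.py 520,150,230,90 456.7,-223.8,120,90 456.7,-223.8,1,90
```

```text
t 0.1 pos [285.8 583.2 230.5] phi 63.9 tilt [-0.001 -0.002] F [ 0.1 -0.6 -0.7] w 85.6 j7 -0.02
520,150,230,90 [-0.002, -0.0, -0.456, -400.9, -285.9, 1.0]
456.7,-223.8,120,90 [-0.002, -0.0, -0.456, -508.6, -649.2, 111.6]
456.7,-223.8,1,90 [-0.002, -0.0, -0.456, -508.6, -649.0, 230.6]
```

Emit:
send_rows:
  commands:
    - [0,0,-0.45,-401,-286,1,85]
    - [0,0,-0.45,-401,-286,1,85]
    - [0,0,-0.45,-401,-286,1,85]
    - [0,0,-0.45,-401,-286,1,85]
    - [0,0,-0.45,-401,-286,1,85]
    - [0,0,-0.45,-401,-286,1,85]
    - [0,0,-0.45,-401,-286,1,85]
    - [0,0,-0.45,-401,-286,1,85]

```text
time: 1.1
eef_pos: [520.7, 147.4, 229.8]
tool_rot: [0.003, 1.0, -0.001, -0.0]
ft_force: [0.5, -0.6, -0.7]
width: 0.998
```

```bash
python3 go.py 456.7,-223.8,120,90
```

```text
t 1.1 pos [520.7 147.4 229.8] phi 89.6 tilt [-0.001 -0.002] F [ 0.5 -0.6 -0.7] w 85.2 j7 1.19
456.7,-223.8,120,90 [-0.002, -0.001, -0.007, 61.4, -371.4, 110.6]
```

Emit:
send_rows:
  commands:
    - [0,0,0,61.5,-371.5,110,85]
    - [0,0,0,61.5,-371.5,110,85]
    - [0,0,0,61.5,-371.5,110,85]
    - [0,0,0,61.5,-371.5,110,85]
    - [0,0,0,61.5,-371.5,110,85]
    - [0,0,0,61.5,-371.5,110,85]
    - [0,0,0,61.5,-371.5,110,85]
    - [0,0,0,61.5,-371.5,110,85]

```text
time: 2.1
eef_pos: [455.5, -225.5, 119.9]
tool_rot: [0.005, 1.0, -0.001, -0.001]
ft_force: [-0.1, 0.9, 0.1]
width: 0.994
```

```bash
python3 go.py 456.7,-223.8,1,90
```

```text
t 2.1 pos [ 455.5 -225.5  119.9] phi 89.4 tilt [-0.003 -0.002] F [-0.1  0.9  0.1] w 84.9 j7 1.88
456.7,-223.8,1,90 [-0.002, -0.003, -0.011, -1.5, 1.9, 118.9]
```

Emit:
send_rows:
  commands:
    - [0,0,0,-1.5,1.8,50,85]
    - [0,0,0,-1.5,1.8,90,85]
    - [0,0,0,-1.5,1.8,112,85]
    - [0,0,0,-1.5,1.8,118,85]
    - [0,0,0,-1.5,1.8,118,70]
    - [0,0,0,-1.5,1.8,118,58]
    - [0,0,0,-1.5,1.8,118,50]
    - [0,0,0,-1.5,1.8,118,48]

```text
time: 3.1
eef_pos: [457.6, -224.0, 3.7]
tool_rot: [0.006, 1.0, -0.001, -0.0]
ft_force: [-2.2, 2.3, 10.3]
width: 0.597
```

Emit:
send_rows:
  commands:
    - [0,0,0,0,0,0,46]
    - [0,0,0,0,0,0,46]
    - [0,0,0,0,0,0,46]

```text
time: 3.48
eef_pos: [457.6, -224.1, 3.9]
tool_rot: [0.006, 1.0, -0.001, -0.0]
ft_force: [-0.0, 0.3, 2.1]
width: 0.6
```

```bash
python3 go.py 456.7,-223.8,130,90
```

```text
t 3.48 pos [ 457.6 -224.1    3.9] phi 89.3 tilt [-0.    -0.003] F [-0.   0.3  2.1] w 51.2 j7 1.85
456.7,-223.8,130,90 [-0.003, -0.0, -0.011, 0.9, -0.1, -126.1]
```

Emit:
send_rows:
  commands:
    - [0,0,0,0,0,-30,46]
    - [0,0,0,0,0,-80,46]
    - [0,0,0,0,0,-140,46]
    - [0,0,0,0,0,-180,46]
    - [0,0,0,0,0,-180,46]

```text
time: 4.1
eef_pos: [459.5, -224.5, 186.9]
tool_rot: [0.006, 1.0, -0.003, 0.003]
ft_force: [0.4, -0.8, -0.9]
width: 0.6
```

```bash
python3 go.py 620.4,0.5,190,93; python3 - <<'E'
from h import *
t=snap('top','t1.png');s=snap('side','s1.png')
cv2.imwrite('pics/c1.png',np.hstack([crop(t,340,150,420,250,4),crop(s,310,180,410,280,4)])[:,:,::-1])
E
```

```text
t 4.1 pos [ 459.5 -224.5  186.9] phi 89.3 tilt [ 0.006 -0.005] F [ 0.4 -0.8 -0.9] w 51.3 j7 1.88
620.4,0.5,190,93 [-0.006, 0.006, -0.064, -158.3, 226.9, -3.4]
```

View pics/c1.png

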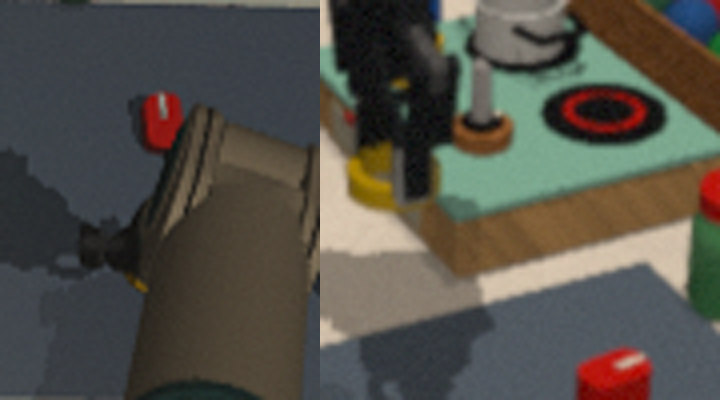

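The side crop shows the ring held level between the fingertips (about px (407,228)). The knob is undisturbed. Now I carry the ring over the shaft.

Emit:
send_rows:
  commands:
    - [0,0,0,-160,227,-3,46]
    - [0,0,0,-160,227,-3,46]
    - [0,0,0,-160,227,-3,46]
    - [0,0,0,-160,227,-3,46]
    - [0,0,0,-160,227,-3,46]
    - [0,0,0,-160,227,-3,46]
    - [0,0,0,-160,227,-3,46]
    - [0,0,0,-160,227,-3,46]

```text
time: 5.2
eef_pos: [618.8, -0.4, 185.4]
tool_rot: [0.007, 1.0, -0.002, -0.001]
ft_force: [0.6, -0.5, 0.6]
width: 0.6
```

```bash
python3 go.py 621.3,0.5,140,90 621.3,0.5,84,90;  python3 - <<'E'
from h import *
t=snap('top','t2.png');s=snap('side','s2.png')
cv2.imwrite('pics/c2.png',np.hstack([crop(t,270,130,340,200,5),crop(s,310,140,390,230,5)[:350]])[:,:,::-1])
for b in blobs(s,(18,90,60),(35,255,255),(338,150,375,215)): print(b[:4])
c=np.array([620,.5]);print(proj('side',[620.4,.5,186]),proj('side',[620.4,.5,126]))
E
```

```text
t 5.2 pos [ 6.188e+02 -4.000e-01  1.854e+02] phi 89.2 tilt [-0.002 -0.004] F [ 0.6 -0.5  0.6] w 51.2 j7 1.45
621.3,0.5,140,90 [-0.004, -0.002, -0.014, -2.6, 1.1, 45.4]
621.3,0.5,84,90 [-0.004, -0.002, -0.014, -2.7, 1.3, 101.4]
(338.0, 193.5, 6.5, (338, 187, 3, 14))
(349.3, 174.5, 9.7, (340, 169, 20, 13))
[349.6 176.9] [349.4 196.1]
```

View pics/c2.png

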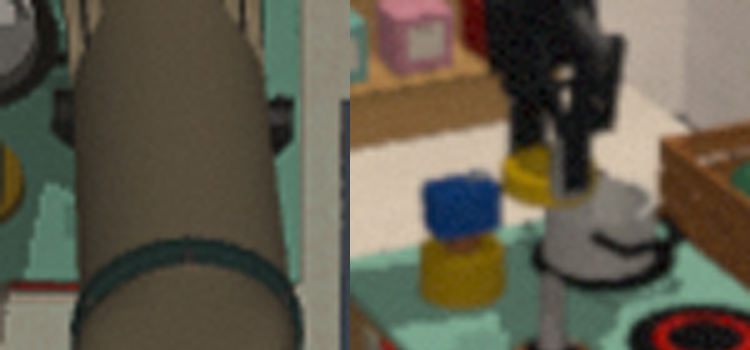

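The side view shows the ring (px 349.5,175) above the shaft (column 350); the +2.5 mm correction in x brings them into line. Lowering.

Emit:
send_rows:
  commands:
    - [0,0,0,-2.7,1.2,0,46]
    - [0,0,0,-2.7,1.2,20,46]
    - [0,0,0,-2.7,1.2,45,46]
    - [0,0,0,-2.7,1.2,70,46]
    - [0,0,0,-2.7,1.2,90,46]
    - [0,0,0,-2.7,1.2,98,46]
    - [0,0,0,-2.7,1.2,98,46]

```text
time: 6.18
eef_pos: [621.9, 0.8, 87.8]
tool_rot: [0.007, 1.0, -0.002, -0.001]
ft_force: [0.2, 0.6, -0.2]
width: 0.598
```

```bash
python3 go.py 621.3,0.5,79,90
```

```text
t 6.17 pos [621.9   0.8  87.8] phi 89.2 tilt [-0.001 -0.003] F [ 0.2  0.6 -0.2] w 51.1 j7 1.44
621.3,0.5,79,90 [-0.003, -0.001, -0.014, 0.6, -0.3, 8.8]
```

Emit:
send_rows:
  commands:
    - [0,0,0,0.6,-0.3,3,46]
    - [0,0,0,0.6,-0.3,6,46]
    - [0,0,0,0.6,-0.3,8.5,46]
    - [0,0,0,0.6,-0.3,8.5,46]

```text
time: 6.68
eef_pos: [621.1, 0.5, 79.2]
tool_rot: [0.007, 1.0, -0.002, -0.001]
ft_force: [0.4, -0.0, -0.5]
width: 0.598
```

```bash
python3 go.py; python3 - <<'E'
from h import *
s=snap('side','s3.png')
cv2.imwrite('pics/c3.png',crop(s,310,170,390,230,8)[:,:,::-1])
E
```

```text
t 6.67 pos [6.211e+02 5.000e-01 7.920e+01] phi 89.2 tilt [-0.002 -0.003] F [ 0.4 -0.  -0.5] w 51.1 j7 1.44
```

View pics/c3.png

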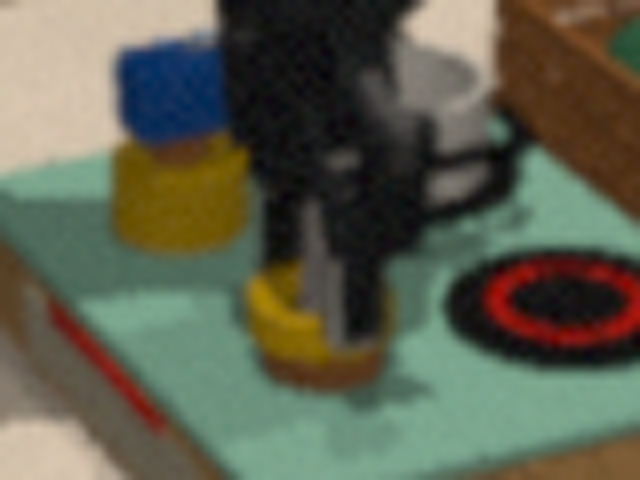

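The ring (px 350,209) sits on the seat around the shaft. I lower it a last millimetre and let go.

Emit:
send_rows:
  commands:
    - [0,0,0,0,0,1.2,46]
    - [0,0,0,0,0,1.2,46]
    - [0,0,0,0,0,1.2,58]
    - [0,0,0,0,0,1.2,66]
    - [0,0,0,0,0,1.2,72]
    - [0,0,0,0,0,1.2,80]
    - [0,0,0,0,0,1.2,85]
    - [0,0,0,0,0,1.2,85]

```text
time: 7.72
eef_pos: [621.2, 0.5, 78.1]
tool_rot: [0.007, 1.0, -0.002, -0.001]
ft_force: [0.4, 0.5, -0.3]
width: 0.996
```

Emit:
send_rows:
  commands:
    - [0,0,0,0,0,-30,85]
    - [0,0,0,0,0,-80,85]
    - [0,0,0,0,0,-130,85]
    - [0,0,0,0,0,-140,85]

```text
time: 8.22
eef_pos: [623.7, 1.1, 222.1]
tool_rot: [0.007, 1.0, -0.001, 0.003]
ft_force: [-0.2, -0.0, -0.5]
width: 0.999
```

```bash
python3 go.py 589,-252,140,96.2
```

```text
t 8.22 pos [623.7   1.1 222.1] phi 89.2 tilt [ 0.006 -0.003] F [-0.2 -0.  -0.5] w 85.3 j7 1.46
589,-252,140,96.2 [-0.003, 0.006, -0.122, 31.7, -253.3, 82.6]
```

Emit:
send_rows:
  commands:
    - [0,0,-0.12,31.7,-253.3,0,85]
    - [0,0,-0.12,31.7,-253.3,20,85]
    - [0,0,-0.12,31.7,-253.3,60,85]
    - [0,0,-0.12,31.7,-253.3,82,85]
    - [0,0,-0.12,31.7,-253.3,82,85]
    - [0,0,-0.12,31.7,-253.3,82,85]
    - [0,0,-0.12,31.7,-253.3,82,85]

```text
time: 9.1
eef_pos: [590.4, -249.1, 141.3]
tool_rot: [-0.055, 0.999, -0.001, 0.004]
ft_force: [0.5, -0.0, 0.8]
width: 0.998
```

```bash
python3 go.py 589,-252,10,96.2; python3 - <<'E'
from m import *
t=snap('top','t4.png');s=snap('side','s4.png')
cv2.imwrite('pics/c4.png',np.hstack([crop(t,280,140,330,190,7),crop(s,325,180,375,230,7)])[:,:,::-1])
for n,im,b in(('top',t,(290,150,322,185)),('side',s,(338,192,366,222))):
    P=np.array(wc(im,(18,90,60),(35,255,255),b));c,ax,a=cv2.fitEllipse(cv2.convexHull(P.astype(np.float32)));print(n,len(P),c,ax,ray(n,*c,88),P.min(0),P.max(0))
E
```

```text
t 9.1 pos [ 590.4 -249.1  141.3] phi 96.3 tilt [ 0.008 -0.001] F [ 0.5 -0.   0.8] w 85.2 j7 1.95
589,-252,10,96.2 [-0.002, 0.007, 0.001, 2.7, -2.5, 131.3]
top 138 (304.8099060058594, 166.0398712158203) (16.39177131652832, 16.611997604370117) [ 6.193e+02 -2.000e-01  8.800e+01] [297 158] [313 174]
side 201 (347.79248046875, 203.80355834960938) (18.35380744934082, 31.193763732910156) [627.1  25.2  88. ] [338 192] [358 218]
```

View pics/c4.png

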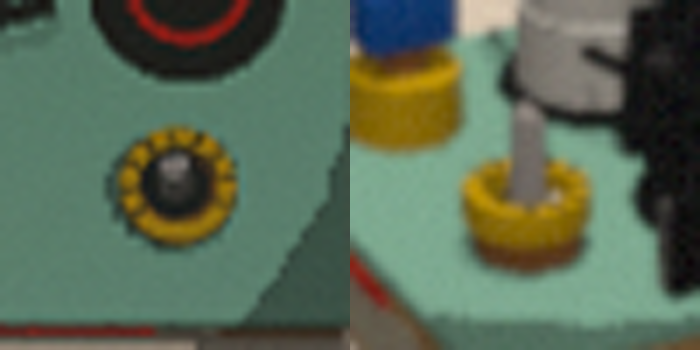

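The ring lies flat and centred on the seat: top view centre px (304.8,166.0), which gives (619.3,−0.2), within 1.5 mm of the seat. Next I descend on the knob.

Emit:
send_rows:
  commands:
    - [0,0,0,2.7,-2.5,40,85]
    - [0,0,0,2.7,-2.5,85,85]
    - [0,0,0,2.7,-2.5,115,85]
    - [0,0,0,2.7,-2.5,128,85]
    - [0,0,0,2.7,-2.5,128,85]

```text
time: 9.82
eef_pos: [589.8, -251.3, 14.0]
tool_rot: [-0.056, 0.998, -0.001, 0.004]
ft_force: [-0.4, -0.0, -0.5]
width: 0.994
```

Emit:
send_rows:
  commands:
    - [0,0,0,0,0,0,60]
    - [0,0,0,0,0,0,40]
    - [0,0,0,0,0,0,30]
    - [0,0,0,0,0,0,24]
    - [0,0,0,0,0,0,20]
    - [0,0,0,0,0,0,20]
    - [0,0,0,0,0,0,20]
    - [0,0,0,0,0,0,20]

```text
time: 10.82
eef_pos: [590.4, -251.7, 15.0]
tool_rot: [-0.055, 0.998, -0.001, 0.005]
ft_force: [-0.4, -0.6, 5.8]
width: 0.336
```

```bash
python3 go.py
```

```text
t 10.82 pos [ 590.4 -251.7   15. ] phi 96.4 tilt [ 0.01  -0.002] F [-0.4 -0.6  5.8] w 28.7 j7 1.93
```

Emit:
send_rows:
  commands:
    - [0,0,0,0,0,-40,20]
    - [0,0,0,0,0,-100,20]
    - [0,0,0,0,0,-150,20]
    - [0,0,0,0,0,-165,20]
    - [0,0,0,0,0,-165,20]

```text
time: 11.45
eef_pos: [588.9, -251.4, 180.6]
tool_rot: [-0.055, 0.998, -0.002, 0.005]
ft_force: [-0.3, -0.6, -1.0]
width: 0.336
```

```bash
python3 go.py 621.8,0.5,175,93
```

```text
t 11.45 pos [ 588.9 -251.4  180.6] phi 96.4 tilt [ 0.011 -0.003] F [-0.3 -0.6 -1. ] w 28.7 j7 1.96
621.8,0.5,175,93 [-0.004, 0.011, 0.059, -60.5, 246.8, 5.2]
```

Emit:
send_rows:
  commands:
    - [0,0,0.06,-60.5,247,5,20]
    - [0,0,0.06,-60.5,247,5,20]
    - [0,0,0.06,-60.5,247,5,20]
    - [0,0,0.06,-60.5,247,5,20]
    - [0,0,0.06,-60.5,247,5,20]
    - [0,0,0.06,-60.5,247,5,20]
    - [0,0,0.06,-60.5,247,5,20]
    - [0,0,0.06,-60.5,247,5,20]

```text
time: 12.45
eef_pos: [621.5, -1.5, 174.8]
tool_rot: [-0.024, 1.0, -0.002, 0.005]
ft_force: [0.7, 0.3, -1.3]
width: 0.338
```

```bash
python3 go.py 621.8,0.5,145,93;  python3 - <<'E'
from m import *
s=snap('side','s5.png')
cv2.imwrite('pics/c5.png',crop(s,310,150,390,225,8)[:,:,::-1])
P=np.array(wc(s,(0,150,40),(8,255,255),(330,165,370,200)));print('red',len(P),P.min(0),P.max(0))
for X in([597,.5,160],[643,.5,160],[620.4,.5,160],[620.4,15,160],[620.4,-14.5,160]):print(X,proj('side',X))
E
```

```text
t 12.45 pos [621.5  -1.5 174.8] phi 92.7 tilt [ 0.01  -0.004] F [ 0.7  0.3 -1.3] w 28.9 j7 1.51
621.8,0.5,145,93 [-0.004, 0.01, -0.004, -0.1, 2.1, 29.8]
red 131 [344 172] [358 187]
[597, 0.5, 160] [342.  186.8]
[643, 0.5, 160] [356.7 183.9]
[620.4, 0.5, 160] [349.5 185.3]
[620.4, 15, 160] [347.3 183.3]
[620.4, -14.5, 160] [351.8 187.4]
```

View pics/c5.png

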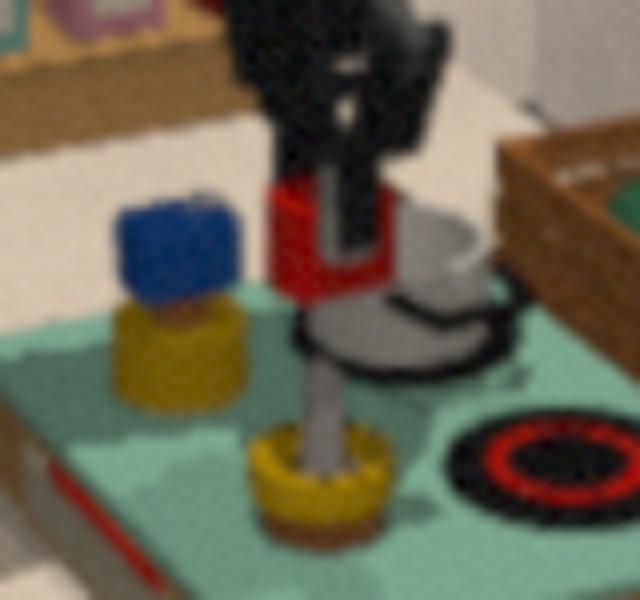

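Side view: knob held level above the shaft, spanning px columns about 343 to 359, with the shaft at 350. It looks slightly too far in +x, so I measure that at sub-pixel level.

```bash
python3 - <<'E'
from m import *
s=np.mean([manip.get_image('side').astype(float) for _ in range(4)],0)
print('red-excess R-G');d=s[:,:,0]-s[:,:,1]
print(d[174:190,340:363].round().astype(int))
h=cv2.cvtColor(s.astype(np.uint8),cv2.COLOR_RGB2HSV)[:,:,1];print(h[196:204,343:357])
s0=cv2.imread('pics/side0.png')[:,:,::-1].astype(float);d=s0[:,:,0]-s0[:,:,1];print(d[266:290,371:396].round().astype(int))
E
```

```text
red-excess R-G
[[ 18  19  30  72 122 136 128 118  98  43   6   3   0  -1  -2  -2   7  48
   77  40  12  14  16]
 [ 18  18  25  59 107 135 139 136 117  58   9   2   3   0   0   0   9  51
   80  38   8   9  12]
 [ 14  18  24  52  92 110 122 130 121  71  10   2   4   3  -1   0   9  52
   76  35   6   6   7]
 [  8  18  24  52  87 105 110 114 107  64   9   3   1   1  -2   0  11  52
   75  34   6   5   5]
 [  7  19  23  52  86 100 109 112 104  66  10   4   2  -1  -1   0  10  52
   77  34   8   5   6]
 [  7  19  25  50  88 103 104 110 106  64   8   3   1   0   1  -1   9  44
   75  34   8   6   5]
 [  7  17  24  50  86 103 107 110 109  68  10   2   0   1   1   3  13  45
   76  34   8   5   5]
 [  6  18  25  48  84 103 110 116 110  75  22   7   6   8  12  21  32  61
   75  34   7   6   6]
 [  7  17  25  48  82 101 107 111 112  95  54  26  26  30  40  54  69  86
   81  32   6   4   5]
 [  5  16  24  49  82 106 108 108 113 106  87  70  68  76  86  92  96  97
   76  34   8   6   6]
 [ -2   8  12  38  80 102 108 114 114 110  97  93  94  96  98  91  90  87
   69  30   6   5   5]
 [-24 -21 -14   6 
[... 2761 characters left out ...]
20 112 108 111 105 105 108 101 105 103
   98  85  53  17  -5  -6  -7]
 [ -5  -6   1  29  73  91 107 110 115 114 113 104 105 107 103 104  96  80
   61  43  15  -5  -6  -6  -8]
 [ -8  -7  -7   3  37  70  92 100 108 120 110 108 106  97  84  65  57  31
   18  -1  -7  -7  -9  -8  -8]
 [-10  -9  -6  -5   6  31  64  93 103 108 105  95  79  61  43  21   8  -3
   -4  -5  -8  -9  -5  -8  -6]
 [ -9 -11  -7  -8  -6   4  22  43  68  75  74  52  32  15  -1  -4  -7  -5
   -9 -10  -6  -8  -8  -7  -7]
 [ -8  -5  -9  -8  -5  -8  -5   5  17  25  22   6  -2  -7  -9  -5  -8  -8
   -6  -6 -11  -3  -6  -7  -6]
 [ -9  -9  -8  -7  -9  -7  -8  -7  -6  -6  -5  -6  -6  -8  -9  -9  -6  -5
   -8  -5  -7  -9  -8  -9  -9]]
```

```bash
python3 go.py 620,0.5,145,96
```

```text
t 12.7 pos [6.218e+02 2.000e-01 1.753e+02] phi 92.9 tilt [ 0.011 -0.003] F [ 0.2 -0.2 -1.2] w 28.9 j7 1.51
620,0.5,145,96 [-0.004, 0.011, -0.055, 2.1, 0.5, 30.3]
```

Emit:
send_rows:
  commands:
    - [0,0,-0.055,2.2,0.5,5,20]
    - [0,0,-0.055,2.2,0.5,15,20]
    - [0,0,-0.055,2.2,0.5,25,20]
    - [0,0,-0.055,2.2,0.5,30,20]
    - [0,0,-0.055,2.2,0.5,30,20]
    - [0,0,-0.055,2.2,0.5,30,20]

```text
time: 13.45
eef_pos: [620.1, 0.6, 145.4]
tool_rot: [-0.052, 0.999, -0.002, 0.006]
ft_force: [-0.3, -0.2, 0.1]
width: 0.335
```

```bash
python3 go.py 619.8,0.5,141,96
```

```text
t 13.45 pos [6.201e+02 6.000e-01 1.454e+02] phi 96.0 tilt [ 0.011 -0.003] F [-0.3 -0.2  0.1] w 28.6 j7 1.55
619.8,0.5,141,96 [-0.004, 0.011, 0.0, 0.4, -0.0, 4.4]
```

Emit:
send_rows:
  commands:
    - [0,0,0,0.3,0,2,20]
    - [0,0,0,0.3,0,4,20]
    - [0,0,0,0.3,0,5,20]
    - [0,0,0,0.3,0,6,20]
    - [0,0,0,0.3,0,7,20]
    - [0,0,0,0.3,0,7,20]

```text
time: 14.2
eef_pos: [619.9, 0.6, 138.4]
tool_rot: [-0.052, 0.999, -0.002, 0.006]
ft_force: [-0.6, 0.4, -0.0]
width: 0.339
```

```bash
python3 go.py 619.8,0.5,135,96;  python3 -c "
from h import *
print(manip.get_state()['ft_torque'].round(3))"
```

```text
t 14.2 pos [6.199e+02 6.000e-01 1.384e+02] phi 96.0 tilt [ 0.011 -0.003] F [-0.6  0.4 -0. ] w 28.9 j7 1.55
619.8,0.5,135,96 [-0.004, 0.011, 0.0, 0.1, -0.0, 3.4]
[-0.02   0.052 -0.091]
```

Emit:
send_rows:
  commands:
    - [0,0,0,0,0,1,20]
    - [0,0,0,0,0,2,20]
    - [0,0,0,0,0,3,20]
    - [0,0,0,0,0,4,20]
    - [0,0,0,0,0,5,20]
    - [0,0,0,0,0,5,20]

```text
time: 14.95
eef_pos: [620.0, 0.6, 133.3]
tool_rot: [-0.053, 0.999, -0.002, 0.006]
ft_force: [0.3, 0.0, 0.3]
width: 0.338
```

```bash
python3 go.py;  python3 -c "
from h import *
print(manip.get_state()['ft_torque'].round(3))"
```

```text
t 14.95 pos [6.200e+02 6.000e-01 1.333e+02] phi 96.0 tilt [ 0.011 -0.003] F [0.3 0.  0.3] w 28.9 j7 1.55
[-0.028 -0.109 -0.003]
```

No contact force at 7.7 mm below the tip height, so the hole is on the shaft. Continuing down.

Emit:
send_rows:
  commands:
    - [0,0,0,0,0,2,20]
    - [0,0,0,0,0,4,20]
    - [0,0,0,0,0,6,20]
    - [0,0,0,0,0,8,20]
    - [0,0,0,0,0,10,20]
    - [0,0,0,0,0,12,20]
    - [0,0,0,0,0,13,20]
    - [0,0,0,0,0,13,20]

```text
time: 15.95
eef_pos: [620.2, 0.5, 120.2]
tool_rot: [-0.052, 0.999, -0.002, 0.006]
ft_force: [-0.0, -0.2, -1.3]
width: 0.337
```

```bash
python3 go.py;  python3 -c "
from h import *
print(manip.get_state()['ft_torque'].round(3))"
```

```text
t 15.95 pos [6.202e+02 5.000e-01 1.202e+02] phi 96.0 tilt [ 0.011 -0.003] F [-0.  -0.2 -1.3] w 28.8 j7 1.54
[-0.041 -0.054 -0.077]
```

Emit:
send_rows:
  commands:
    - [0,0,0,0,0,1,20]
    - [0,0,0,0,0,2,20]
    - [0,0,0,0,0,3,20]
    - [0,0,0,0,0,4,20]
    - [0,0,0,0,0,4,20]
    - [0,0,0,0,0,4,20]

```text
time: 16.7
eef_pos: [620.3, 0.5, 116.5]
tool_rot: [-0.052, 0.999, -0.002, 0.006]
ft_force: [-1.7, -0.1, 3.5]
width: 0.335
```

Emit:
send_rows:
  commands:
    - [0,0,0,0,0,1,20]
    - [0,0,0,0,0,2,20]
    - [0,0,0,0,0,2,20]
    - [0,0,0,0,0,2,20]

```text
time: 17.2
eef_pos: [620.3, 0.5, 114.6]
tool_rot: [-0.052, 0.999, -0.002, 0.006]
ft_force: [-0.8, 0.6, 4.2]
width: 0.335
```

```bash
python3 go.py
```

```text
t 17.2 pos [6.203e+02 5.000e-01 1.146e+02] phi 96.0 tilt [ 0.012 -0.003] F [-0.8  0.6  4.2] w 28.6 j7 1.54
```

Emit:
send_rows:
  commands:
    - [0,0,0,0,0,1,20]
    - [0,0,0,0,0,2,20]
    - [0,0,0,0,0,3,20]
    - [0,0,0,0,0,4,20]
    - [0,0,0,0,0,4.5,20]
    - [0,0,0,0,0,4.5,20]
    - [0,0,0,0,0,4.5,20]

```text
time: 18.08
eef_pos: [620.4, 0.5, 110.6]
tool_rot: [-0.052, 0.999, -0.002, 0.006]
ft_force: [-0.6, 0.6, 7.6]
width: 0.332
```

```bash
python3 go.py; python3 - <<'E'
from h import *
print(np.mean([manip.get_state()['ft_force']for _ in range(5)],0))
s=snap('side','s6.png')
cv2.imwrite('pics/c6.png',crop(s,320,165,380,225,9)[:,:,::-1])
E
python3 go.py
```

```text
t 18.07 pos [6.204e+02 5.000e-01 1.106e+02] phi 96.0 tilt [ 0.012 -0.003] F [-0.6  0.6  7.6] w 28.3 j7 1.54
[-0.6395608   0.61768131  7.6367616 ]
t 18.12 pos [6.204e+02 5.000e-01 1.106e+02] phi 96.0 tilt [ 0.012 -0.003] F [-2.2 -1.1  8.1] w 28.6 j7 1.54
```

View pics/c6.png

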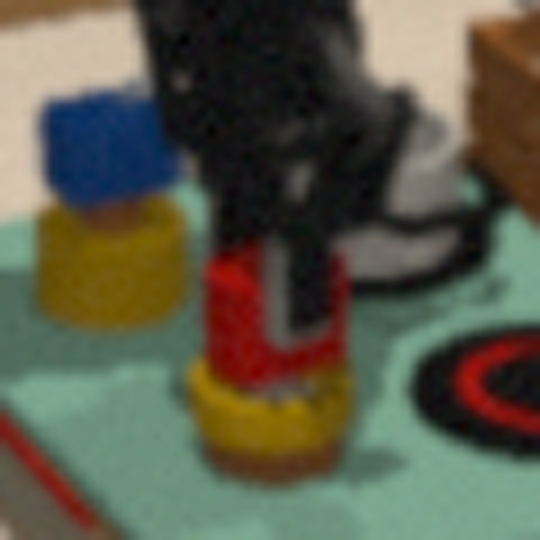

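The knob sits just above the ring (px 351,207), still gripped; a force near 8 N suggests 5 to 6 mm of travel. I press a bit further.

Emit:
send_rows:
  commands:
    - [0,0,0,0,0,0.7,20]
    - [0,0,0,0,0,1.3,20]
    - [0,0,0,0,0,1.3,20]
    - [0,0,0,0,0,1.3,20]
    - [0,0,0,0,0,1.3,20]
    - [0,0,0,0,0,1.3,20]

```text
time: 18.88
eef_pos: [620.5, 0.5, 109.9]
tool_rot: [-0.052, 0.999, -0.002, 0.006]
ft_force: [-2.1, -0.2, 9.2]
width: 0.333
```

```bash
python3 - <<'E'
from m import *
import go
F=[]
for i in range(6):
    s=manip.get_image('side'); F.append(manip.get_state()['ft_force'][2])
print(np.round(F,1),np.mean(F)); go.st()
r=s[:,:,0].astype(int)-s[:,:,1]; print(r[196:212,344:360])
E
```

```text
[8.7 8.3 7.8 8.9 7.7 7.9] 8.210895651328322
t 19.18 pos [6.204e+02 5.000e-01 1.098e+02] phi 96.0 tilt [ 0.012 -0.003] F [-2.   0.5  7.9] w 28.9 j7 1.54
[[130 142 133 127  92  37   5   1  -3  -1  -3   7  24  56  61   7]
 [112 117 123 133 110  47   6   1   0  -3  -1   3  23  63  62   9]
 [102 101 110 113 100  49   7   2   0  -5   1   3  27  58  42  -5]
 [100 105 110 112  96  50   8   3   1   2   0   4  27  55  33 -16]
 [101 106 108 109  93  49   8   2  -1   3   0   8  36  63  31 -19]
 [104 106 109 112  97  43   6   0   2   4   2  12  40  71  31 -22]
 [ 98 109 106 120 101  55  16   6   2  14  23  32  55  83  32 -22]
 [105 103 112 108 117  86  43  28  30  39  58  67  93  83  29 -23]
 [ 98 108 107 116 118 105  86  72  78  83  87  91  89  82  29 -19]
 [ 93 100 106 111 108 112 103 100  94  92  90  87  77  56  24 -15]
 [ 78  97 110 112 110 113  96  87  84  66  57  49  43  30  17  -8]
 [ 47  70  91  99  90  81  64  44  38  29  26  22  22  22  17  -1]
 [ 31  38  46  48  46  40  26  12  14  14  15  20  18  20  15  -3]
 [ 35  33  31  29  25  23  18  19  28  22  19  21  24  24  18  -4]
 [ 29  33  32  33  31  31  27  28  33  30  23  23  23  23  16  -7]
 [ 27  31  29  27  32  32  32  30  32  27  29  25  24  20  12 -14]]
```

```bash
python3 -c "
from bench import manip
print(manip.hand_in())
import go;go.st()"
```

```text
the job is handed in; nothing more can be done
None
the job is handed in; nothing more can be done
```

The yellow ring is on its seat, and the red knob is on the shaft and held pressed down. I handed the job in at 19.2 s with the gripper still pushing. No verdict comes back.

- **Ring:** I used the one on the mat, 508 mm from the base and so nearest. It was laid on the seat and released; the next picture showed it flat and within about 1.5 mm of the seat centre.
- **Knob:** It was turned to about 6° and slid down the D-shaft with no noticeable force until the spring engaged. I then pressed to a tool height of 109.8 mm, where the push averaged 8.2 N.
- **Travel:** The force puts the shaft about 6 mm down and the tool height about 7 mm, against the 5 mm needed. The two differ by up to 1 mm. The last side image showed the knob had not slipped in the grip.
- **Less certain:**
  - My readings of the flat's direction disagreed, from about −2° to +15°, so I aimed at 6° and relied on feel. The free slide suggests it matched.
  - The top and side views also differed by about 2 mm on the knob's position; I corrected for this before lowering it.
  - I did not take a final picture of the other toys. No move came near them except the pan, which stood behind the shaft and looked unmoved.

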